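Latch the gift case

ROBOT

A 6-joint arm with a two-finger parallel gripper is mounted at the origin on a cart in front of the work surface, level with it; the furniture and walls round the work are solid. World frame = base frame: x ahead of the robot, y to its left, z up, the work surface at z = 0. Lengths are in mm, angles in rad, forces in N, time in s.
With the tool pointing down it reaches from about 350 to 775 mm from the base axis. Payload 7.3 kg.
Tool frame: the origin (TCP) lies on the centre line of the jaws, within the pads' length; the fingertips stand 22 mm ahead of it and the grasp point (between the pads) lies 3 mm ahead of it; z points along the fingers, y is the direction in which the jaws open and shut (so a half turn about z gives the same grasp; the last joint's range is limited). The gripper opens to 92 mm and grips with 3 to 60 N. Pads are 19 mm wide; open, the fingers measure 130 mm over their backs; the gripper's body (75 mm by 190 mm) begins 47 mm behind the grasp point.
Start: joints at [-1.38, 0.342, 1.524, -0, 1.275, -0.146], TCP at [173.518, -495.514, 248.741] pointing down, gripper open.
Joint ranges: [-2.53, 2.53], [-0.77, 2.02], [0.04, 2.7], [-1, 4.14], [0.28, 2.66], [-3.11, 3.11]. Speed limits (rad/s): [2.57, 2.57, 3.14, 3.14, 3.14, 3.14].

INTERFACE

Orientations are given as [roll, pitch, yaw] about the fixed x, y, z axes, in that order (R = Rz(yaw) Ry(pitch) Rx(roll)).
In Python, from plant import get_obs, capture, close_job gives the robot as it stands.
- The arm moves only by the tool carry_out, never from a script. Its arguments are lists of equal length, an entry for each row: "xyz": the shift along the tool's x, y, z scaled (see below), a list of three; "dr": the turn, a rotation vector about the tool's x, y, z scaled (see below), a list of three. A call has 1 to 8 rows; each row shifts and turns the commanded pose from where the row before left it, along the tool's axes as they then stand; what a row does not reach is not made up. The controller multiplies each number of a shift by 0.06 m and each number of a turn by 8 degrees. A row lasts 1/8 s, in which the tool goes at most 62.5 mm and 10.7 degrees, less where a joint would pass 70% of its speed; a pose out of reach is approached as far as the arm can. A call with a number of a shift or a turn outside -1 to 1 is refused whole. A call with a gripper value outside its range is refused whole. "gripper" is the gripper's target within -1 to 1 (fully open at 1, half-way at 0, shut at -1), set as the call begins (left out, the last holds). The fingers move at their own pace and stop on an object; the grip force is fixed at half the most. Time passes only in rows, so rows that do not move let the fingers close. It gives the time, the measured TCP pose, the force and the opening at its end, in the units of the state.
- get_obs(): the state, without advancing time (a new reading comes with each control period).
- capture(name): name is "side" or "top"; returns a dict with "image" (480x640x3 uint8, blue, green, red), "fx", "fy", "cx", "cy" (pixels), "pose" (4x4, takes a point from camera to world coordinates). Camera axes: x right, y up, looking along -z (the intrinsics and any distortion apply to the point x, -y, -z); pixel columns grow to the right and rows downward; lengths in mm; the calibration is good to about 2 mm. A picture is of the moment at which its call begins. There is no depth.
- close_job(): hands the job in, once; it reports no verdict.
The state is a dict: "time": time; "joint_positions": joint angles; "dq": joint speeds; "tau": joint torques, N m; "tool_pos": TCP position; "tcp_rot": TCP orientation; "contact_force": force on the tool from outside, world axes, zero at the start; "moment": the same for the moment, N m; "grip_width": finger opening in mm.
Only numpy, scipy, OpenCV 4.12 (cv2) and the standard library are available. Lean on these libraries where they do the work, as an engineer would, in place of code of your own. Each camera call takes 0.05 s, during which the arm holds its last target.

TASK

Latch the little gift case on the counter: hook the wire bail of its toggle latch down behind the keeper on the lid, then press the red lever over and fully down past centre, so that the latch stays shut by itself with the lid closed. Leave the goods around it where they stand.

Things in the scene. Friction and masses are not known exactly. Their poses are not given: they have to be found in the camera images.
- gift_case: Dark wooden case, 250x110x55 mm without lid, fixed to the counter. Origin: centre of its underside. x runs from the latch end (-x) to the lid's hinge (+x), z up. From x = -125 to -30 mm its top is a solid deck (55 mm high) with the toggle latch; beyond that lies the lid (8 mm thick, top 63 mm high). The latch is centred on y = 0 and turns about y.
- case_lid (a joint): Hinge of the lid with the clear window, at its +x end. 0 = closed (as at the start), grows as it opens; rad.
- keeper (a point): Seat of the crossbar's middle in the steel hook on the lid: x = -14 mm of the case, 68 mm above the counter. The hook's post (16 mm wide, 6 thick) is on its -x side, face 4 mm away; a lip (top 80.5 mm high) reaches 6 mm from the post to +x. The crossbar must come down on the +x side of the lip; the lever then draws it under. Axes: the case's (lid closed).
- latch_lever (a joint): Red lever. 0 = closed: flat over the deck, pointing to the case's -x, at its stop; pi/2 upright; other stop 1.85. Starts at 1.65 to 1.80 and stays where it is left (friction 0.04 N m). With the bail hooked it resists below about 0.8 rad, most near 0.5 (0.13 N m in all, some 3 N at 40 mm from the pivot); centre is at about 0.17, below that it pulls itself down and stays shut.
- lever_pivot (a point): Axis of the lever, in its middle: at x = -59 mm of the case, 72 mm above the counter. Axes turn with the lever; they are the case's axes when the lever is closed.
- lever_tip (a point): Upper face of the lever near its free end, 58 mm from the pivot (the end curls up to 64 mm out, 11 mm off the pivot line). The lever is a plate 28 mm wide and 4 mm thick; its upper face (facing the keeper when the lever is upright) lies 6 mm off the line through the pivot.
- latch_bail (a joint): Turn of the wire bail against the lever; the bail's angle above the case's +x direction is this minus the lever's value. Starts at 2.79 to 2.99: bail standing 57 to 77 degrees up, leaning to the keeper, held by light friction. Pushed to below about 50 degrees it falls by its weight (55 g). Its pin crosses the lever 25 mm from the lever's pivot.
- crossbar (a point): Middle of the bail's crossbar: round steel bar 8 mm thick, 54 mm between the side wires, across the case, 66 mm from the bail's pin (springs let it stretch 4 mm when latched). At the start it stands above the lever's end. A red tab 24 mm wide stands out 16 mm beyond it. x points from pin to crossbar.
- blue_candle: Bystander, loose: boxed white candle with blue flowers, 56x56x66 mm. Origin: centre of its underside.
- pink_candle: Bystander, loose: boxed white candle with pink flowers, 63x63x66 mm. Origin: centre of its underside.
- purple_candle: Bystander, loose: boxed white candle with purple flowers, 53x53x64 mm. Origin: centre of its underside.
- black_doll: Bystander, loose: wooden peg doll painted black, 35 mm wide, 112 mm tall. Origin: centre of its underside.
- stamp: Bystander, loose: wooden hand stamp, 26x45x67 mm. Origin: centre of its underside.
- ink_pad: Bystander, loose: dark flat ink pad, 58x85x15 mm. Origin: centre of its underside.

How it is judged:
By the outcome, as a careful person would: the job done as asked, in the order asked, and still so for the second after the job is handed in, with the robot touching nothing.
It also fails if it takes over 40 s, if anything falls off the work surface, if the arm or the gripper's body presses on something with over 40 N, if the wrist force passes 120 N, or if a joint passes its speed limit or range.

## Working session

There is one attempt and no reset: what is moved stays moved. The work goes in short steps, Python scripts to look and compute and a tool call to move; the robot and the scene stay as the last step left them, time stands still between calls to the robot, and variables do not carry over. Pictures are saved under pics/ and viewed, and the job is handed in when it is done.

Besides the shell and the picture viewer there is one more tool, called after "Call:" as name(argument=value, ...) on one line, values as JSON. carry_out: Moves the arm, as the interface text tells. Shifts and turns lie within -1 to 1; 1 stands for 0.06 m of shift or 8 degrees of turn. Its arguments: {"type":"object","properties":{"xyz":{"type":"array"},"dr":{"type":"array"},"gripper":{"type":"number"}},"required":["xyz","dr"]}

```bash
ls; mkdir -p pics
python3 - <<'E'
from plant import get_obs, capture
import cv2,numpy as np,pickle
print(get_obs())
for n in("top","side"):
    c=capture(n); cv2.imwrite(f"pics/{n}0.png",c["image"]); pickle.dump(c,open(f"{n}0.pkl","wb"))
    print(n,{k:v for k,v in c.items() if k!="image"})
E
```

```text
pics
{'time': 0.0, 'joint_positions': array([-1.38000356e+00,  3.42746740e-01,  1.52503197e+00, -2.83428321e-05,
        1.27538592e+00, -1.46011976e-01]), 'dq': array([ 0.00082265, -0.00127326,  0.00134047, -0.00179067,  0.00059833,
       -0.00080414]), 'tau': array([-8.68877196e-04, -4.31240416e+01, -2.44220889e+01,  7.16661592e-02,
        5.59264678e-02, -1.03914604e-04]), 'tool_pos': array([ 173.4334192 , -495.12592404,  248.02725105]), 'tcp_rot': array([-3.14003347e+00, -2.01898201e-04,  3.36812856e-01]), 'contact_force': array([-0.34618351, -0.98827211, -0.3161887 ]), 'moment': array([ 0.00943084,  0.08419601, -0.0085626 ]), 'grip_width': 91.97331190230206}
top {'fx': 462.7848994970138, 'fy': 462.7848994970138, 'cx': 314.3112771734056, 'cy': 238.10465674088763, 'pose': array([[ 2.54981538e-02,  9.89199873e-01, -1.44337989e-01,
         3.05741910e+02],
       [-9.99660529e-01,  2.44572382e-02, -8.98170315e-03,
         2.21399742e+01],
       [-5.35459104e-03,  1.44518007e-01,  9.89487683e-01,
         1.15067469e+03],
       [ 0.00000000e+00,  0.00000000e+00,  0.00000000e+00,
         1.00000000e+00]])}
side {'fx': 437.6218718933614, 'fy': 437.6218718933614, 'cx': 306.71476557993105, 'cy': 246.2588658249731, 'pose': array([[-8.82957791e-01,  2.40303744e-01, -4.03286066e-01,
         3.15597939e+00],
       [-4.69060578e-01, -4.86682252e-01,  7.36968493e-01,
         8.91634139e+02],
       [-1.91758828e-02,  8.39877667e-01,  5.42436899e-01,
         7.06223955e+02],
       [ 0.00000000e+00,  0.00000000e+00,  0.00000000e+00,
         1.00000000e+00]])}
```

View pics/top0.png

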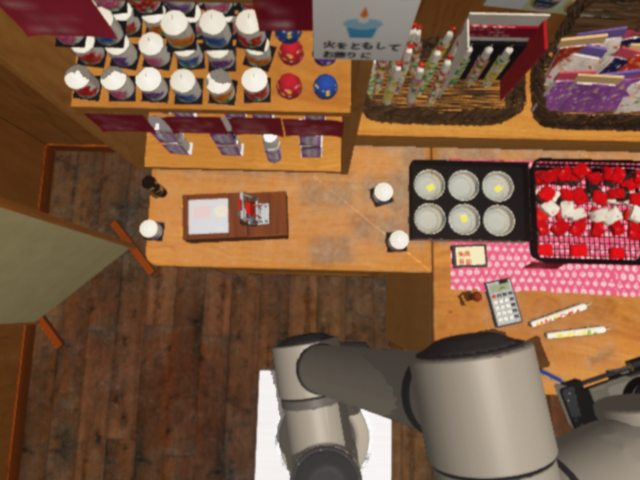

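View pics/side0.png

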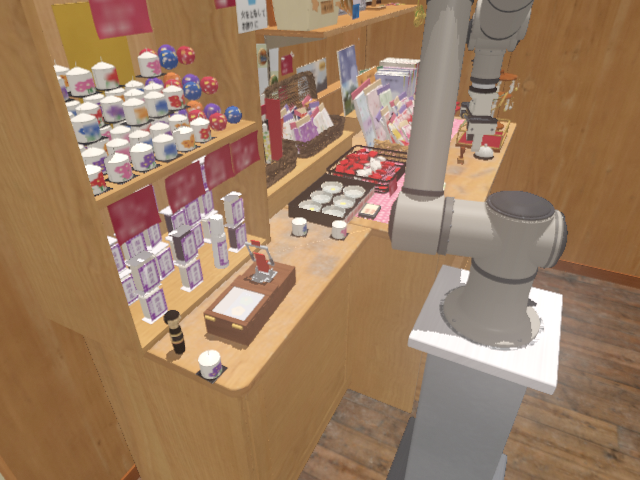

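Run:
```python
import cv2
a=cv2.imread("pics/top0.png")[170:260,130:330]; cv2.imwrite("pics/top0z.png",cv2.resize(a,None,fx=4,fy=4,interpolation=cv2.INTER_CUBIC))
a=cv2.imread("pics/side0.png")[225:395,140:320]; cv2.imwrite("pics/side0z.png",cv2.resize(a,None,fx=3.5,fy=3.5,interpolation=cv2.INTER_CUBIC))
```

```text
(no output)
```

View pics/top0z.png

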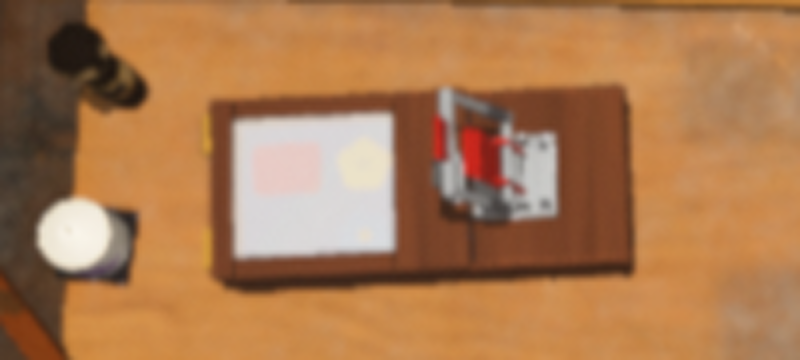

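View pics/side0z.png

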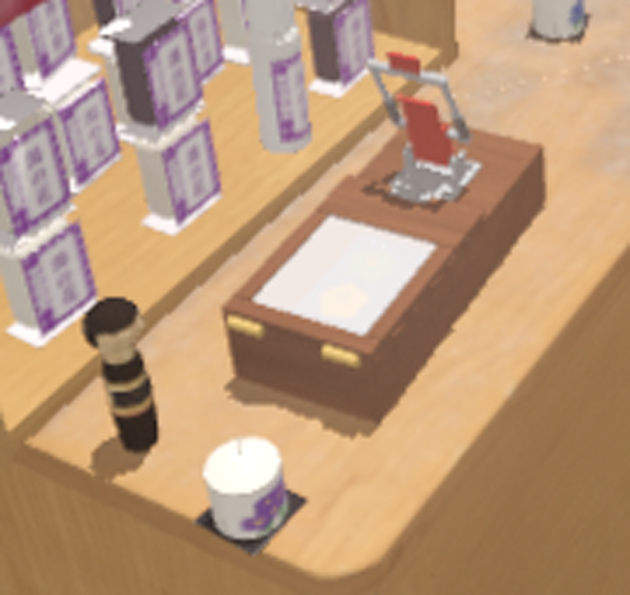

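```bash
cat > h.py <<'E'
import numpy as np,pickle,cv2
def load(n): return pickle.load(open(n+".pkl","rb"))
def ray(c,u,v):
    d=np.array([(u-c["cx"])/c["fx"],-(v-c["cy"])/c["fy"],-1.]); P=c["pose"]; return P[:3,3],P[:3,:3]@d
def onz(c,u,v,z):
    o,d=ray(c,u,v); return o+d*(z-o[2])/d[2]
def onplane(c,u,v,p,n):
    o,d=ray(c,u,v); return o+d*(np.dot(n,p-o)/np.dot(n,d))
def proj(c,p):
    q=np.linalg.inv(c["pose"])@np.append(p,1); return np.array([c["cx"]-c["fx"]*q[0]/q[2], c["cy"]+c["fy"]*q[1]/q[2]])
def tri(c1,a,c2,b):
    o1,d1=ray(c1,*a);o2,d2=ray(c2,*b)
    s=np.linalg.lstsq(np.c_[d1,-d2],o2-o1,rcond=None)[0]
    p,q=o1+s[0]*d1,o2+s[1]*d2; return (p+q)/2,np.linalg.norm(p-q)
E
python3 - <<'E'
from h import *
t=load("top0");s=load("side0")
Z=lambda x,y:((x+.5)/4-.5+130,(y+.5)/4-.5+170)
S=lambda x,y:((x+.5)/3.5-.5+140,(y+.5)/3.5-.5+225)
A=[onz(t,*Z(*p),z) for p,z in [((625,87),55),((632,268),55),((213,275),63),((213,102),63)]]
print("top corners\n",np.round(A,1)); A=np.array(A)
print(np.linalg.norm(A-np.roll(A,-1,0),axis=1), A.mean(0))
B=np.array([onz(s,*S(*p),z) for p,z in [((456,130),55),((544,147),55),((372,352),63),((226,308),63)]])
print("side\n",np.round(B,1),np.linalg.norm(B-np.roll(B,-1,0),axis=1),B.mean(0))
for X in(A,B):
    ax=(X[2]+X[3]-X[0]-X[1])[:2];print("yaw",np.degrees(np.arctan2(ax[1],ax[0])))
E
```

```text
top corners
 [[578.6 104.1  55. ]
 [467.6  96.1  55. ]
 [456.  344.6  63. ]
 [561.3 351.6  63. ]]
[111.27130581 248.88913307 105.49473998 248.23043629] [515.85827246 224.06489117  59.        ]
side
 [[538.4 115.3  55. ]
 [468.9 105.1  55. ]
 [452.2 348.2  63. ]
 [557.7 356.8  63. ]] [ 70.19480442 243.89963228 105.89697083 242.38508163] [504.30091782 231.3306782   59.        ]
yaw 93.32438334324453
yaw 89.69539925830787
```

Run:
```python
from h import *
t=load("top0");s=load("side0")
Z=lambda x,y:((x+.5)/4-.5+130,(y+.5)/4-.5+170)
S=lambda x,y:((x+.5)/3.5-.5+140,(y+.5)/3.5-.5+225)
# crossbar ends & middle(tab root), lever top
print("shelf corner",tri(t,(350,110),s,(257,122)))
print("tab", tri(t,Z(438,138),s,S(405,62)))
print("bar end (near wall)", tri(t,Z(444,90),s,S(370,63)))
print("bar end (near robot)", tri(t,Z(440,192),s,S(442,80)))
print("leverend", tri(t,Z(465,153),s,S(425,103)))
# edge fit in top image: brown mask
im=t["image"]; hsv=cv2.cvtColor(im,cv2.COLOR_BGR2HSV); roi=np.zeros(im.shape[:2],np.uint8); roi[185:250,175:295]=1
m=((im[...,2]<135)&(im[...,0]<60)&(roi>0)).astype(np.uint8)
m=cv2.morphologyEx(m,cv2.MORPH_CLOSE,np.ones((25,25)))
cs,_=cv2.findContours(m,0,1); c=max(cs,key=cv2.contourArea); print(cv2.boundingRect(c),cv2.minAreaRect(c))
# deck near-end and far edge in world
o=cv2.resize(im[170:260,130:330],None,fx=4,fy=4,interpolation=cv2.INTER_CUBIC); cv2.drawContours(o,[((c-[130,170])*4+2)],-1,(0,255,0),1); cv2.imwrite("pics/m.png",o)
```

```text
shelf corner (array([648.29625668, -29.87597702, 368.45200981]), np.float64(6.999453384367036))
tab (array([519.5228708 , 196.2233613 , 166.39033839]), np.float64(0.8965143833445498))
bar end (near wall) (array([548.6869995 , 195.91342222, 157.22100074]), np.float64(0.6731713137064559))
bar end (near robot) (array([491.37993712, 195.07560713, 159.51033369]), np.float64(0.0742850652332478))
leverend (array([516.93668946, 185.96334769, 128.98162627]), np.float64(6.242037773775777))
(183, 192, 106, 51) ((235.14463806152344, 217.04840087890625), (47.43404006958008, 104.86170959472656), 87.95458984375)
```

View pics/m.png

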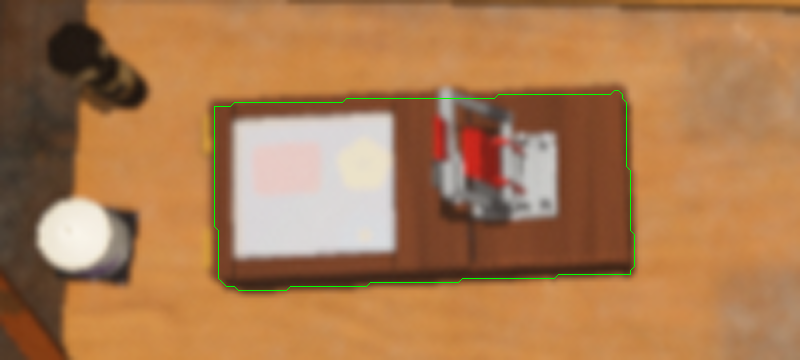

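Call:
carry_out(xyz=[[0, 0, 0], [0, 0, 0], [0.49, -0.815, 0], [0.49, -0.815, 0], [0.49, -0.815, 0], [0.49, -0.815, 0], [0.49, -0.815, 0], [0.49, -0.815, 0]], dr=[[0, 0, 1], [0, 0, 1], [0, 0, 0], [0, 0, 0], [0, 0, 0], [0, 0, 0], [0, 0, 0], [0, 0, 0]], gripper=-1)

```text
time: 1.1
tool_pos: [333.2, -190.7, 248.7]
tcp_rot: [3.141, -0.0, 0.057]
contact_force: [1.3, 0.0, 0.2]
grip_width: 16.1
```

Call:
carry_out(xyz=[[0.49, -0.81, 0], [0.49, -0.81, 0], [0.49, -0.81, 0], [0.49, -0.81, 0], [0.49, -0.81, 0], [0.49, -0.81, 0], [0.49, -0.81, 0], [0, 0, 0]], dr=[[0, 0, 0], [0, 0, 0], [0, 0, 0], [0, 0, 0], [0, 0, 0], [0, 0, 0], [0, 0, 0], [0, 0, 0]])

```text
time: 2.1
tool_pos: [519.2, 162.1, 247.5]
tcp_rot: [-3.141, 0.001, 0.062]
contact_force: [-0.5, -0.3, -0.2]
grip_width: 0.3
```

```bash
cat > snap.py <<'E'
import sys,cv2,pickle
from plant import capture,get_obs
k=sys.argv[1]
for n,(r,f) in dict(top=((slice(160,270),slice(160,330)),4),side=((slice(150,320),slice(180,340)),3.5)).items():
    c=capture(n); pickle.dump(c,open(n+k+".pkl","wb"))
    cv2.imwrite(f"pics/{n}{k}z.png",cv2.resize(c["image"][r],None,fx=f,fy=f,interpolation=cv2.INTER_CUBIC))
o=get_obs(); print(o["time"],o["tool_pos"].round(1),o["tcp_rot"].round(3),o["contact_force"].round(1),o["grip_width"])
E
python3 snap.py 1
```

```text
2.2 [518.2 159.2 247.9] [3.141e+00 2.000e-03 5.900e-02] [-0.2 -0.5  0.5] 0.21174383374902084
```

View pics/top1z.png

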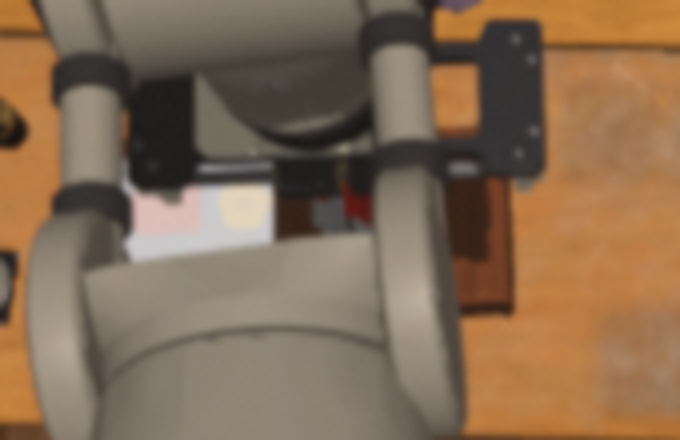

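View pics/side1z.png

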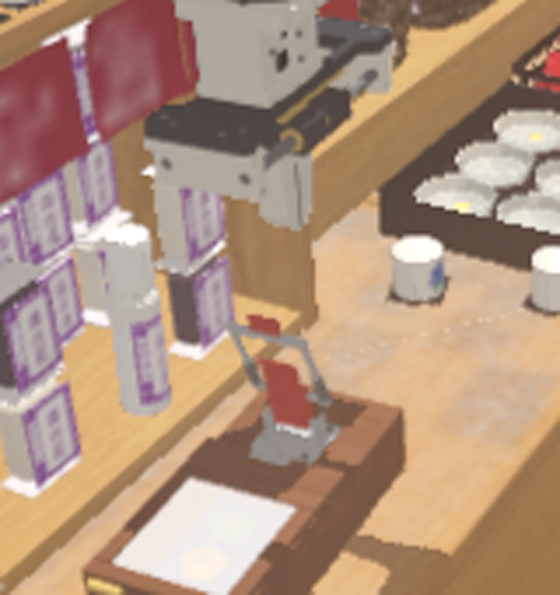

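Call:
carry_out(xyz=[[0, 0, 0.65], [0, 0, 0.65], [0, 0, 0]], dr=[[0, 0, 0], [0, 0, 0], [0, 0, 0]])

```text
time: 2.58
tool_pos: [516.5, 157.4, 168.5]
tcp_rot: [3.141, 0.007, 0.056]
contact_force: [0.8, -0.2, 0.7]
grip_width: 0.2
```

```bash
python3 snap.py 2
python3 - <<'E'
from h import *
s=load("side2")
for p in [(519,160+19,147),(519,160-19,147),(509,160+19,147)]:
    u=proj(s,p); print((u-[180,150])*3.5)
E
```

```text
2.675 [519.  158.2 171.9] [ 3.141e+00 -1.000e-03  5.600e-02] [-0.2 -0.2  0.5] 0.6409660480243029
[280.25681786 335.27186222]
[310.19632564 308.70625889]
[292.71716575 338.83018688]
```

View pics/side2z.png

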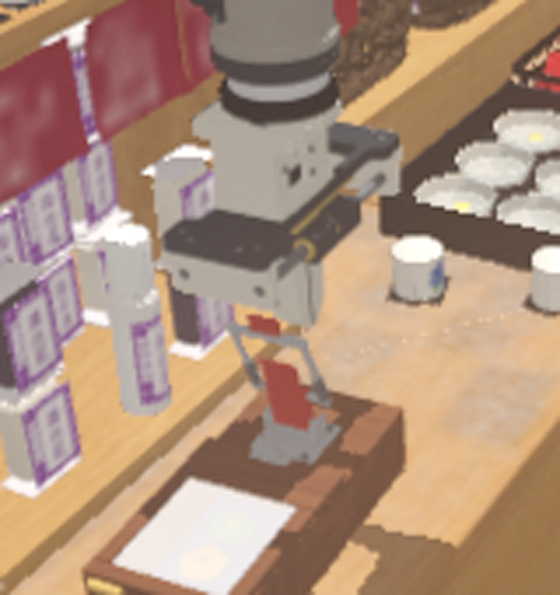

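Run:
```python
import cv2
from h import *
s=load("side2")
cv2.imwrite("pics/side2zz.png",cv2.resize(s["image"][215:290,220:300],None,fx=7.5,fy=7.5,interpolation=cv2.INTER_CUBIC))
for p in [(519,160,148),(519,160+19,148),(519,160-19,148),(509,160,148)]:
    print((proj(s,p)-[220,215])*7.5)
```

```text
[332.83205979 199.45519524]
[300.30642159 228.27710355]
[364.50163561 171.39186857]
[359.31368002 206.8606678 ]
```

View pics/side2zz.png

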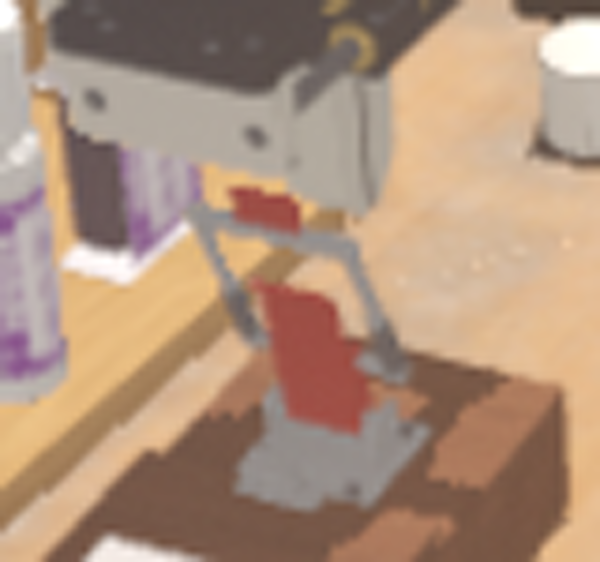

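Call:
carry_out(xyz=[[0, 0, 0.1], [0, -0.2, 0], [0, -0.2, 0], [0, -0.2, 0], [0, -0.15, 0], [0, 0, 0]], dr=[[0, 0, 0], [0, 0, 0], [0, 0, 0], [0, 0, 0], [0, 0, 0], [0, 0, 0]])

```text
time: 3.42
tool_pos: [515.9, 204.8, 164.6]
tcp_rot: [3.141, 0.0, 0.059]
contact_force: [0.5, -0.1, -0.6]
grip_width: 0.6
```

```bash
sed -i 's/^o=get/cv2.imwrite(f"pics\/s{k}zz.png",cv2.resize(c["image"][215:290,220:300],None,fx=7.5,fy=7.5,interpolation=cv2.INTER_CUBIC))\no=get/' snap.py; python3 snap.py 3
```

```text
3.525 [516.  204.  164.6] [3.141 0.    0.058] [ 0.  -0.6  0.4] 0.17533837620015552
```

View pics/s3zz.png

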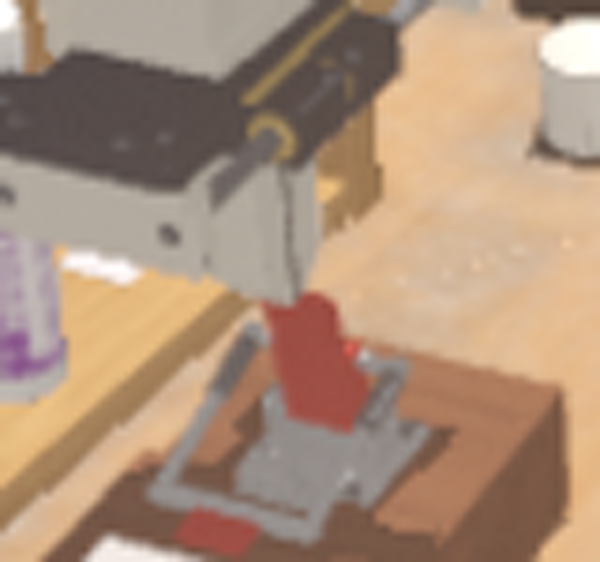

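Run:
```python
from h import *
s=load("side3")
yaw=np.radians(93.4);R=np.array([[np.cos(yaw),-np.sin(yaw)],[np.sin(yaw),np.cos(yaw)]]);c0=np.array([515.9,224.])
def W(x,y,z): return np.append(c0+R@[x,y],z)
for n,p in dict(bar=(4,0,68),bl=(4,27,68),br=(4,-27,68),lip=(-12,0,80.5),lipl=(-12,8,80.5),lipr=(-12,-8,80.5),tip=(-51,0,136),piv=(-59,0,72),deck=(-30,-55,55),tab=(18,0,63)).items():
    print(n,W(*p).round(0),((proj(s,W(*p))-[220,215])*7.5).round())
cv2.imwrite("pics/key.png",cv2.resize(s["image"][262:292,238:278],None,fx=15,fy=15,interpolation=cv2.INTER_CUBIC))
```

```text
bar [516. 228.  68.] [244. 518.]
bl [489. 226.  68.] [318. 538.]
br [543. 230.  68.] [171. 497.]
lip [517. 212.  80.] [266. 458.]
lipl [509. 212.  80.] [288. 464.]
lipr [525. 212.  80.] [245. 452.]
tip [519. 173. 136.] [314. 251.]
piv [519. 165.  72.] [340. 400.]
deck [573. 197.  55.] [157. 451.]
tab [515. 242.  63.] [223. 555.]
```

View pics/key.png

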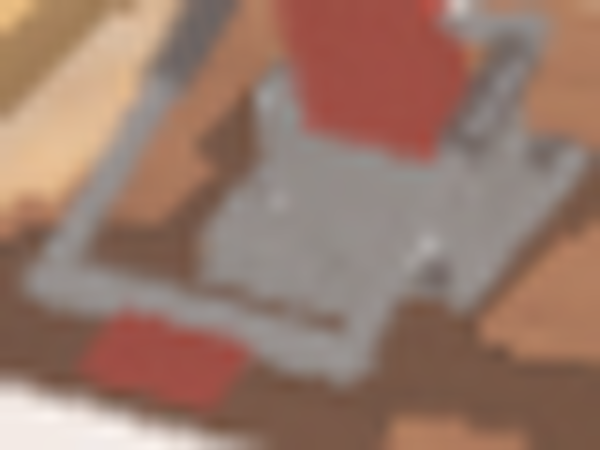

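```bash
cat >> h.py <<'E'
yaw=np.radians(93.4);R2=np.array([[np.cos(yaw),-np.sin(yaw)],[np.sin(yaw),np.cos(yaw)]]);c0=np.array([515.9,224.])
def W(x,y,z): return np.append(c0+R2@[x,y],z)
def L(th,r,off,y=0): return W(-59-r*np.cos(th)+off*np.sin(th),y,72+r*np.sin(th)+off*np.cos(th))
E
python3 - <<'E'
from h import *
s=load("side2");t=load("top0")
for th in (1.55,1.65,1.72,1.8):
  for r,o in((58,6),(64,11),(62,9)):
    print(th,r,o,*[((proj(s,L(th,r,o,y))-[220,215])*7.5).round() for y in(14,-14)],*[((proj(t,L(th,r,o,y))-[130,170])*4).round() for y in(14,-14)])
E
```

```text
1.55 58 6 [358. 271.] [282. 252.] [495. 177.] [494. 129.]
1.55 64 11 [349. 262.] [273. 244.] [484. 176.] [484. 127.]
1.55 62 9 [353. 265.] [276. 246.] [488. 176.] [488. 127.]
1.65 58 6 [350. 282.] [273. 263.] [485. 178.] [484. 129.]
1.65 64 11 [340. 276.] [263. 257.] [473. 176.] [473. 128.]
1.65 62 9 [344. 277.] [267. 259.] [478. 177.] [477. 128.]
1.72 58 6 [344. 291.] [267. 272.] [478. 179.] [477. 130.]
1.72 64 11 [333. 287.] [256. 267.] [466. 177.] [465. 128.]
1.72 62 9 [337. 287.] [261. 268.] [470. 178.] [470. 129.]
1.8 58 6 [337. 301.] [260. 282.] [470. 179.] [469. 131.]
1.8 64 11 [326. 299.] [249. 280.] [458. 178.] [457. 129.]
1.8 62 9 [330. 299.] [253. 280.] [462. 178.] [462. 130.]
```

Call:
carry_out(xyz=[[0, -0.16, 0], [0, 0, 0.2], [0, 0, 0.2], [0, 0, 0]], dr=[[0, 0, 0], [0, 0, 0], [0, 0, 0], [0, 0, 0]])

```text
time: 4.03
tool_pos: [514.6, 213.1, 139.0]
tcp_rot: [3.141, 0.003, 0.057]
contact_force: [-0.5, -0.0, -1.2]
grip_width: 0.0
```

```bash
python3 snap.py 4
```

```text
4.125 [515.5 213.4 140.4] [3.141e+00 1.000e-03 5.700e-02] [-0.7  1.1  0.7] 0.5475159828891805
```

View pics/s4zz.png

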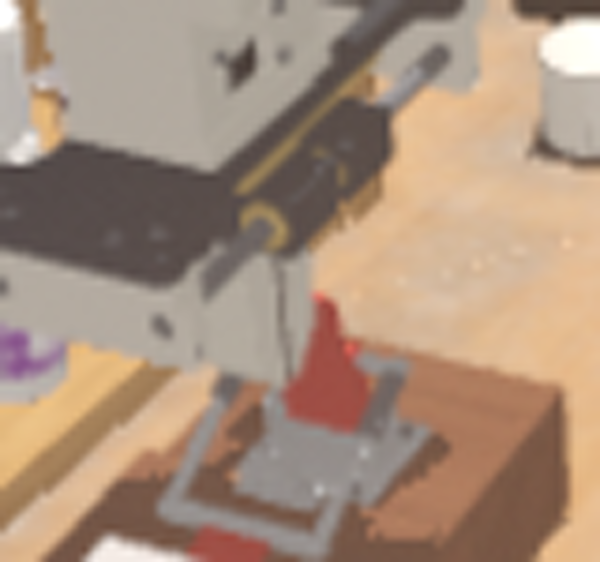

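Call:
carry_out(xyz=[[0, 0.2, 0], [0, 0.2, 0], [0, 0.2, 0], [0, 0.2, 0], [0, 0.06, 0], [0, 0, 0]], dr=[[0, 0, 0], [0, 0, 0], [0, 0, 0], [0, 0, 0], [0, 0, 0], [0, 0, 0]])

```text
time: 4.88
tool_pos: [518.5, 161.6, 140.7]
tcp_rot: [3.141, 0.0, 0.057]
contact_force: [-0.0, -0.4, 0.4]
grip_width: 0.4
```

```bash
python3 snap.py 5
```

```text
4.975 [518.5 162.1 140.7] [3.141 0.    0.058] [ 0.3 -0.   0.3] 0.38891797284817164
```

View pics/s5zz.png

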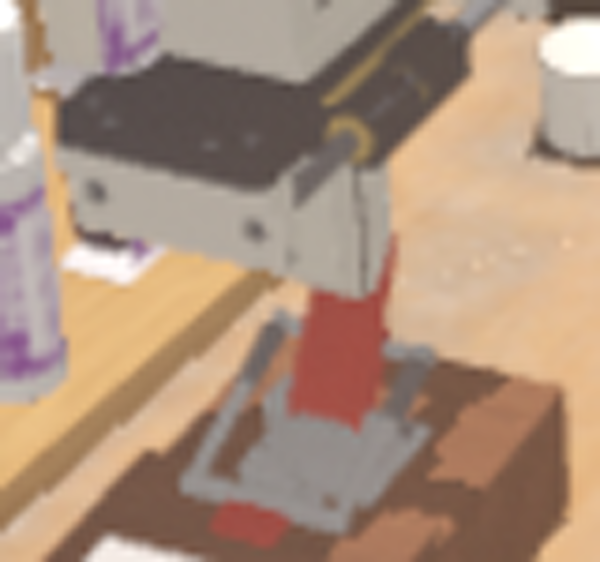

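Call:
carry_out(xyz=[[0, 0.14, 0.07], [0, 0.14, 0.07], [0, 0.08, 0.09], [0, 0.08, 0.09], [0, 0, 0]], dr=[[0, 0, 0], [0, 0, 0], [0, 0, 0], [0, 0, 0], [0, 0, 0]])

```text
time: 5.6
tool_pos: [519.8, 135.1, 120.9]
tcp_rot: [3.141, 0.001, 0.057]
contact_force: [0.3, 0.2, -0.3]
grip_width: 0.6
```

```bash
python3 snap.py 6
```

```text
5.7 [519.8 135.5 121.2] [3.141e+00 1.000e-03 5.700e-02] [-0.5  0.3 -0.3] 0.2487205593193484
```

View pics/s6zz.png

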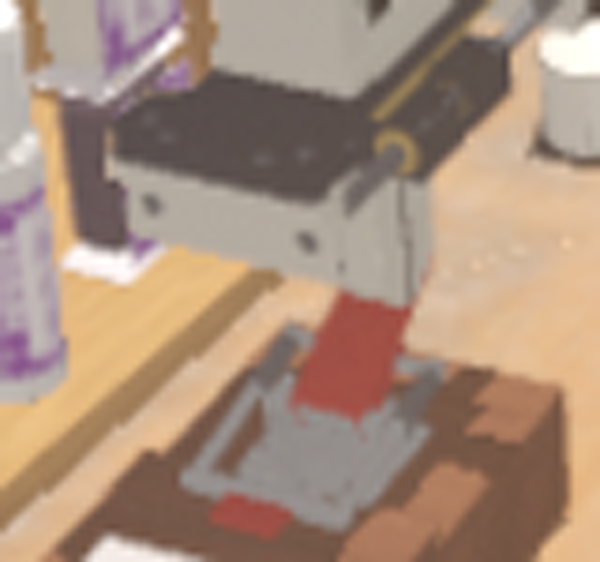

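Call:
carry_out(xyz=[[0, 0.05, 0.1], [0, 0.05, 0.1], [0, 0, 0]], dr=[[0, 0, 0], [0, 0, 0], [0, 0, 0]])

```text
time: 6.08
tool_pos: [519.8, 129.4, 108.7]
tcp_rot: [3.141, 0.002, 0.057]
contact_force: [-0.6, 0.9, 0.1]
grip_width: 0.6
```

```bash
python3 snap.py 7
```

```text
6.175 [520.1 129.6 109.2] [3.142e+00 1.000e-03 5.700e-02] [-0.5  1.   0.2] 0.565957146939372
```

View pics/s7zz.png

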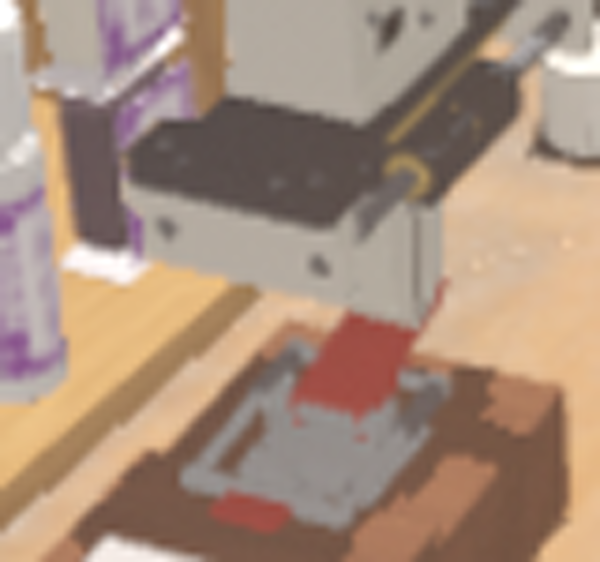

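Call:
carry_out(xyz=[[0, 0.03, 0.08], [0, 0.02, 0.06], [0, 0, 0.04], [0, 0, 0]], dr=[[0, 0, 0], [0, 0, 0], [0, 0, 0], [0, 0, 0]])

```text
time: 6.68
tool_pos: [520.5, 126.4, 99.9]
tcp_rot: [3.141, -0.0, 0.058]
contact_force: [-4.7, -0.8, 11.7]
grip_width: 0.1
```

```bash
python3 snap.py 8
```

```text
6.775 [520.5 126.4  99.9] [ 3.141e+00 -1.000e-03  5.800e-02] [-3.3 -1.7 11.7] 0.3402451691276037
```

View pics/s8zz.png

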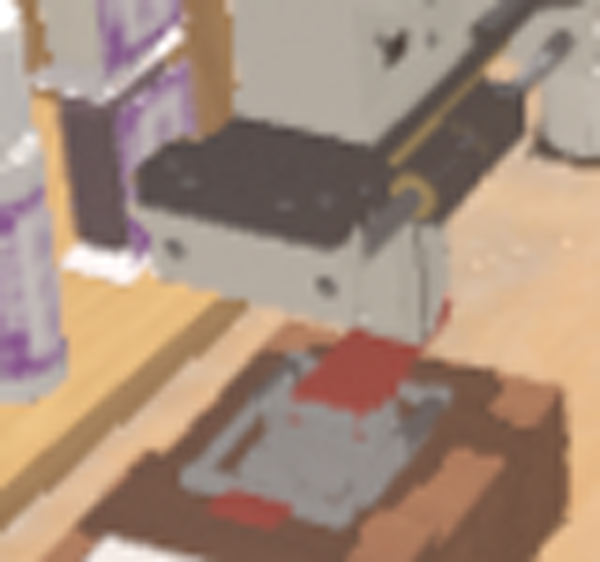

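Call:
carry_out(xyz=[[0, 0, 0.03], [0, 0, 0]], dr=[[0, 0, 0], [0, 0, 0]])

```text
time: 7.02
tool_pos: [520.6, 126.4, 99.5]
tcp_rot: [3.141, -0.001, 0.058]
contact_force: [-7.3, -2.5, 23.4]
grip_width: 0.5
```

Hard stop reached (z barely moves, force rises). Retract straight up and look.

Call:
carry_out(xyz=[[0, 0, -0.1], [0, 0, -0.4], [0, 0, -0.9], [0, 0.9, 0], [0, 0.9, 0], [-0.9, 0, 0], [-0.9, 0, 0], [0, 0, 0]], dr=[[0, 0, 0], [0, 0, 0], [0, 0, 0], [0, 0, 0], [0, 0, 0], [0, 0, 0], [0, 0, 0], [0, 0, 0]])

```text
time: 8.02
tool_pos: [414.9, 12.8, 180.3]
tcp_rot: [-3.141, 0.004, 0.057]
contact_force: [1.2, -0.2, 0.5]
grip_width: 0.5
```

```bash
python3 snap.py 9
```

```text
8.125 [419.5  12.5 181.3] [ 3.141e+00 -2.000e-03  5.700e-02] [0.8 0.1 0.9] 0.17988268388428794
```

View pics/s9zz.png

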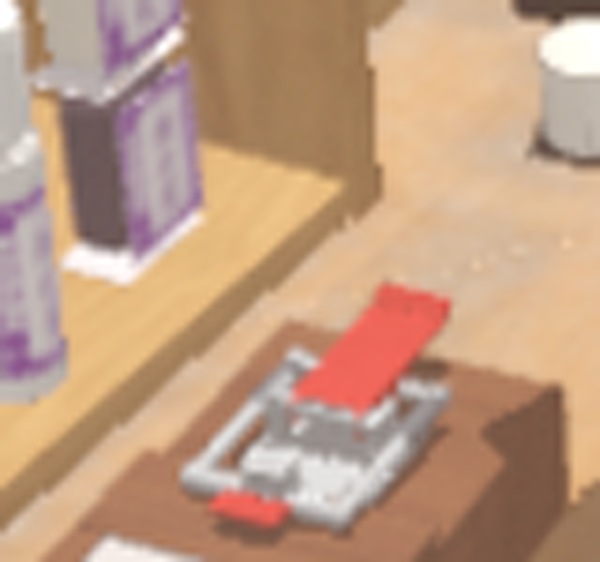

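View pics/top9z.png

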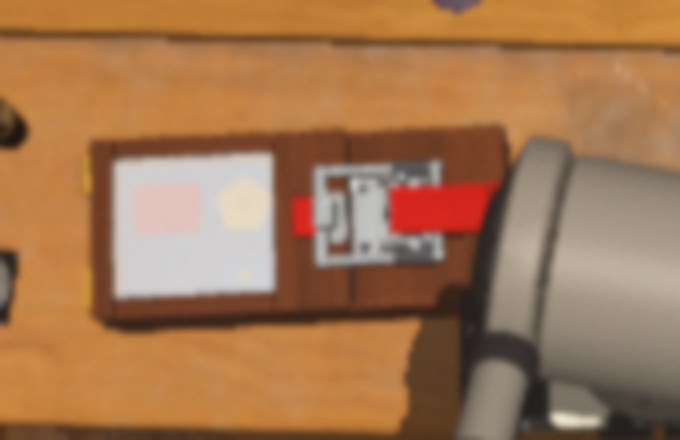

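Run:
```python
from h import *
s=load("side9")
for th in (0,.1,.2,.4):
  print(th,*[((proj(s,L(th,64,11,y))-[220,215])*7.5).round() for y in(14,-14)])
print("bar",[((proj(s,W(-14,y,68))-[220,215])*7.5).round() for y in(27,-27)])
a=load("side0")["image"];b=s["image"]
d=cv2.absdiff(a,b).max(2);
cv2.imwrite("pics/s9full.png",b)
```

```text
0 [464. 283.] [392. 266.]
0.1 [462. 270.] [389. 252.]
0.2 [458. 258.] [385. 240.]
0.4 [448. 238.] [375. 221.]
bar [array([346., 506.]), array([200., 466.])]
```

View pics/s9full.png

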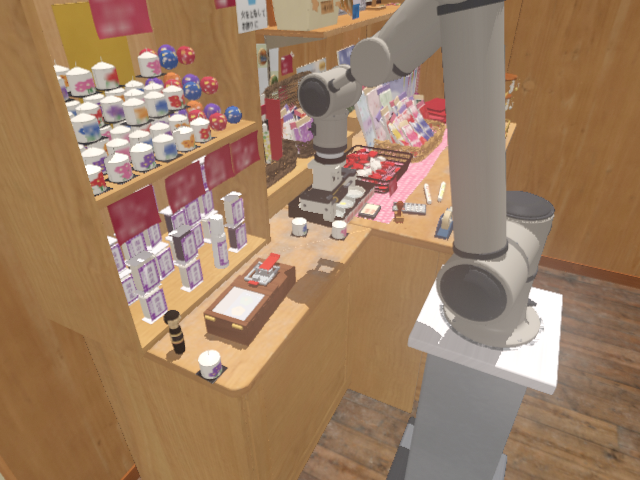

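```bash
python3 -c "
from plant import close_job; print(close_job())"
```

```text
the job is handed in; nothing more can be done
None
```

The gift case is latched and the job is handed in, after about 8 s of robot time. With the fingers closed, I pushed the wire bail over so it fell behind the keeper. I then swept the red lever over and pressed it to its stop.

- **Lever:** At the stop the force rose from 11.7 N to 23.4 N with almost no further travel. The fingertips were at 78 mm, the height expected with the lever fully closed. After I backed off, the side and top pictures show the lever still flat over the deck.
- **Bail and lid:** The crossbar was drawn in at the keeper, and the lid looks closed.
- **Surroundings:** Comparing the first and last side views by eye, the purple candle, the doll and the two candles beyond the case stand where they were. The stamp and ink pad were not checked closely. The arm stands clear and its contact force reads about zero.

**Disagreement:** My projected points miss the last side picture by about 2 pixels in the original image. The lever end and crossbar are off by nearly the same amount. I put this down to calibration and pose error, so the lever being at 0 rests on the force, the fingertip height and the pictures.

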